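# Shut the gauge case on its draw latch

## Task

Put the steel sine bar (the long bar on two rollers) into the green gauge case, lying on its rollers, and let go of it. Then swing the lid fully shut, tip the latch's bail over the keeper on the lid so that it is hooked behind it, and press the lever down past centre until it lies down on its stop and stays there. Leave the other things on the bench where they are.

Things in the scene. Friction and masses are not known exactly. Their poses are not given: they have to be found in the camera images.
- case: Green steel gauge case screwed to the bench, 135 (x) x 300 (y) x 58 mm, origin at the centre of its underside, z up. Its -y end (y -150 to -15 mm) is a flat deck, top at z 58, that carries the latch; the +y part is an open compartment: inside y -9 to 144, x -61 to 61, floor z 6, rim z 50 mm. Lever, bail and keeper lie on the line x = 0; all their axes run along x.
- bar_center (a point): Centre, half-way up, of the sine bar: loose plain steel bar on the mat, 120 mm long (its x), 28 wide, 34 high, 0.3 to 0.65 kg. It stands on two 20 mm rollers across its underside near the ends; its flat sides can be gripped from 12 to 34 mm above its base. Lying in the compartment this point is at case z 23 mm.
- lid (a joint): Lid angle, rad: 0 shut; starts at 1.6 to 1.85 (leaning a little outwards, to case +y); limit 1.9. A stiff friction hinge (0.3 N m) keeps it where it is left: push it all the way. Green plate 135 mm wide, 164 mm from hinge to free edge, 8 mm thick; shut, its top is level with the deck at case z 58 mm.
- lid_hinge (a point): Middle of the lid's hinge axis: case (0, 150, 50) mm, level with the underside of the shut lid.
- lid_top (a point): Point on the lid's outer (upper) face, middle of its width, 115 mm from the hinge: a place to push it shut. z out of the outer face, y from the free edge to the hinge.
- keeper (a point): Steel hook 24 mm wide on the lid's outer face near its free edge. This point is on the post's face that looks away from the latch (case y 4 mm when shut), 10.5 mm above the lid. A lip juts 5 mm out over this side, 16.5 to 21 mm above the lid; the foot below is 8 mm high. The crossbar comes down past the lip's edge and lies under it. y points from free edge to hinge, z out of the lid.
- lever (a joint): Lever angle, rad: 0 open, standing up, leaning 10 degrees to the keeper; 1.606 down on its stop, pointing away from the keeper (case -y), end raised 8 degrees. Starts at 0 to 0.1; slight friction. With the bail hooked, pressing it draws the bail taut (about 25 N pull; a few N at the lever's end), it passes centre at about 1.3 to 1.4 and then stays down by itself.
- lever_pivot (a point): Point on the lever's axis: case (0, -50, 72) mm, 14 mm above the deck.
- lever_tip (a point): Middle of the lever's broad end pad (36 mm wide, 30 long, 7 thick), 74 mm from the pivot; the lever is 89 mm long.
- bail (a joint): Bail angle relative to the lever, rad: grows as the bail tips from the lever towards the keeper; 0 to 0.2 at the start (standing up in front of the lever, 58 to 76 degrees above level). Slight friction holds it upright; tipped below about 50 degrees it falls on by its weight. Steel U: two arms 54 mm apart that straddle the lever, and a crossbar 6 mm thick 72 mm from the bail's pivot.
- bail_pivot (a point): Point on the bail's axis on the lever, midway between the arms, 22 mm from the lever's pivot.
- crossbar (a point): Middle of the bail's crossbar, which goes over and behind the keeper. With the lever open (at 0) and the lid shut, the tipped bail clears the lip's edge by about 2 mm and comes to rest on the keeper's foot with this point 11 mm above the lid.
- tab (a point): Centre of the flat finger tab (42 mm wide, 28 long, 3 thick) beyond the crossbar, turned back 20 degrees from the arms' direction. Pushed forward (case +y) and down it tips the bail over. With the bail hooked it lies about level, 13 mm beyond the crossbar, 10 to 17 mm above the lid.
- stretch (a joint): How far the sprung rods of the bail are drawn out, m: 0 slack, about 0.006 with the latch shut on the keeper (4000 N/m).
- vblock: Steel V-block, 85 x 44 x 48 mm with a channel along its top, on the mat near the sine bar; a bystander to be left alone. Origin: its underside.
- driver: Screwdriver lying on the bench; a bystander to be left alone. Origin: its underside.
- hammer: Hammer lying at the far side of the bench; a bystander to be left alone. Origin: its underside.
- tape: Roll of blue tape, 90 mm across, 24 mm high; a bystander to be left alone. Origin: its underside.
- spray: Yellow spray can, 190 mm high; a bystander to be left alone. Origin: its underside.
- oil: Small blue oil bottle, 100 mm high; a bystander to be left alone. Origin: its underside.
- spanner: Spanner lying on the bench beyond the hinge end of the case; a bystander to be left alone. Origin: its underside.
- bar: The sine bar itself (see point bar_center); origin at the centre of its underside.
Mind the look-alikes: they are no part of the job. What is shaped like the bar but brown or purple is not meant.

How it is judged:
By the outcome, as a careful person would: the job done as asked, in the order asked, and still so for the second after the job is handed in, with the robot touching nothing.
It also fails if it takes over 72 s, if anything falls off the work surface, if the arm or the gripper's body presses on something with over 40 N, if the wrist force passes 120 N, or if a joint passes its speed limit or range.

## Robot

A 6-joint arm with a two-finger parallel gripper is mounted at the origin on the work surface. World frame = base frame: x ahead of the robot, y to its left, z up, the work surface at z = 0. Lengths are in mm, angles in rad, forces in N, time in s.
With the tool pointing down it reaches from about 275 to 750 mm from the base axis. Payload 10.2 kg.
Tool frame: the origin (TCP) lies where the fingers leave the gripper's body, on its centre line; the fingertips stand 73 mm ahead of it and the grasp point (between the pads) lies 54 mm ahead of it; z points along the fingers, y is the line along which they close (so a half turn about z gives the same grasp; the last joint's range is limited). The gripper opens to 85 mm and grips with 20 to 120 N. Pads are 22 mm wide; open, the fingers measure 114 mm over their backs; the gripper's body (76 mm by 85 mm) begins 54 mm behind the grasp point. The pads swing forward as they close: fully open they stand 13 mm farther back than shut.
Start: joints at [-1.521, 0.313, 1.498, -0, 1.331, -0.223], TCP at [141.437, -505.596, 303.894] pointing down, gripper open.
Joint ranges: [-2.94, 2.94], [-0.97, 2.17], [0.19, 2.56], [-1.23, 4.37], [0.02, 3.11], [-2.88, 2.88]. Speed limits (rad/s): [2.39, 2.39, 3.01, 3.14, 3.14, 3.14].

## Interface

Orientations are given as a unit quaternion [w, x, y, z].
In Python, from rig import ctrl gives the robot as it stands.
- The arm moves only by the shell command python3 -m creep 'ROWS' [OPENING] [FORCE]. ROWS is JSON, a list that holds one entry, the list of rows, each a list of 6 numbers: the shift along the world's x, y, z in units of 25 mm (1.0 is 25 mm), then the turn, a rotation vector about the world's x, y, z in units of 5 degrees (1.0 is 5 degrees). In form: [[[x, y, z, ax, ay, az], ...]]. A call has 1 to 20 rows; each row is the pose to reach, as a shift and turn from the pose commanded when the call began; what a row does not reach only later rows make up. A row lasts 1/12 s, in which the tool goes at most 41.7 mm and 7.16 degrees, less where a joint would pass 70% of its speed; a pose out of reach is approached as far as the arm can. A call with a gripper value outside its range is refused whole. OPENING is the finger opening in mm, from 0 to 85.4, set as the call begins (- or left out, the last holds). The fingers move at their own pace and stop on an object; FORCE is the grip in N (left out, the last holds). Time passes only in rows, so rows that repeat a pose let the fingers close. It gives the time, the measured TCP pose, the force, the opening and the grip force at its end, in the units of the state.
- ctrl.sense(): the state, without advancing time (a new reading comes with each control period).
- ctrl.capture(name): name is "side" or "top" or "wrist"; returns a dict with "image" (384x512x3 uint8, red, green, blue), "fx", "fy", "cx", "cy" (pixels), "R" (3x3) and "t" (3): a world point X has camera coordinates R X + t. Camera axes: x right, y down, z forward; pixel columns grow to the right and rows downward; lengths in mm; the calibration is good to about 2 mm. A picture is of the moment at which its call begins. There is no depth.
- ctrl.finish_job(): hands the job in; it is judged then, once.
The state is a dict: "time_s": time; "joints": joint angles; "dq": joint speeds; "tau": joint torques, N m; "eef_pos": TCP position; "ee_rot": TCP orientation; "force": force on the tool from outside, world axes, zero at the start; "wrist_torque": the same for the moment, N m; "grip_width": opening from 0.0 (shut) to 1.0 (fully open); "grip_force": force on a finger pad.
Only numpy, scipy, OpenCV 4.12 (cv2) and the standard library are available. Lean on these libraries where they do the work, as an engineer would, in place of code of your own. Each camera call takes 0.05 s, during which the arm holds its last target. There are 200 camera calls.

## Working session

There is one attempt and no reset: what is moved stays moved. The work goes in short steps, Python scripts to look and compute and a shell command to move; the robot and the scene stay as the last step left them, time stands still between calls to the robot, and variables do not carry over. Pictures are saved under pics/ and viewed, at most 10 in all, crops included, and the job is handed in when it is done.

```bash
ls; mkdir -p pics
cat > h.py <<'E'
import numpy as np, cv2, json
from rig import ctrl
def shot(n,f):
    c=ctrl.capture(n); cv2.imwrite(f'pics/{f}.png',c['image'][:,:,::-1])
    np.savez(f'pics/{f}.npz',**{k:np.array(v) for k,v in c.items()})
    return c
def load(f): return np.load(f'pics/{f}.npz')
def proj(c,X):
    p=c['R']@np.array(X,float)+c['t']; return np.array([c['fx']*p[0]/p[2]+c['cx'],c['fy']*p[1]/p[2]+c['cy']])
def onz(c,u,v,z):
    d=c['R'].T@np.array([(u-c['cx'])/c['fx'],(v-c['cy'])/c['fy'],1]); o=-c['R'].T@c['t']
    return o+d*(z-o[2])/d[2]
E
python3 - <<'E'
from h import *
a=shot('side','s0');b=shot('top','t0')
im=np.hstack([a['image'],b['image']])
for c in(a,b): print(np.round(-np.array(c['R']).T@c['t']),c['fx'],np.round(c['R'],2).tolist())
print(ctrl.sense())
E
```

```text
pics
[518. 953. 718.] 382.63420861435253 [[-1.0, -0.02, 0.03], [-0.03, 0.51, -0.86], [0.01, -0.86, -0.51]]
[ 404.  -52. 1313.] 440.1225289470558 [[-0.0, -1.0, -0.0], [-0.99, 0.0, -0.11], [0.11, 0.0, -0.99]]
{'time_s': 0.1, 'joints': array([-1.52134262e+00,  3.13414899e-01,  1.49834047e+00, -2.88459292e-05,
        1.33099438e+00, -2.23431960e-01]), 'dq': array([ 0.00188723, -0.00086673, -0.00224315, -0.00037797,  0.00068127,
       -0.00190774]), 'tau': array([ 2.57778294e-03, -4.12905014e+01, -2.60145289e+01, -9.32859916e-05,
        2.98811727e-03, -7.94585389e-06]), 'eef_pos': array([ 141.45351842, -505.44012587,  303.38935399]), 'ee_rot': array([-5.77572847e-04,  9.90705476e-01,  1.36023253e-01,  3.63082371e-05]), 'force': array([ 0.12158826, -0.40186638, -0.66702386]), 'wrist_torque': array([0.01999396, 0.02543811, 0.01184821]), 'grip_force': 0.0, 'grip_width': 0.9983926097377122}
```

View pics/t0.png

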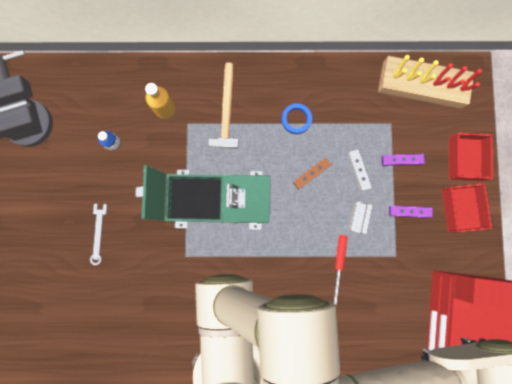

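View pics/s0.png

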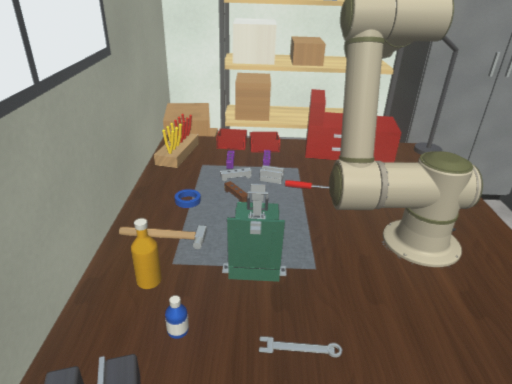

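The top view shows the case at pixels (145..270, 168..225) with its hinge to the left (world +y). The steel bar is at (360,170), the V-block at (361,218), and brown and purple look-alikes lie nearby. The side view shows the lid standing up. I'll zoom in next.

Run:
```python
from h import *
t=load('t0')['image'][:,:,::-1]; s=load('s0')['image'][:,:,::-1]
A=cv2.resize(t[160:235,130:280],None,fx=5,fy=5,interpolation=cv2.INTER_CUBIC) #750x375
B=cv2.resize(t[140:200,340:380],(150,225),interpolation=cv2.INTER_CUBIC)
B=cv2.resize(t[145:190,340:385],(225,225),interpolation=cv2.INTER_CUBIC)
C=cv2.resize(s[180:280,215:300],None,fx=2.25,fy=2.25,interpolation=cv2.INTER_CUBIC)
D=np.zeros((225,750,3),np.uint8); D[:,:225]=B; D[:,300:300+C.shape[1]]=C
cv2.imwrite('pics/z0.png',np.vstack([A,D]))
c=load('t0')
# segment bar
im=t[145:195,335:385].astype(int)
hsv=cv2.cvtColor(t,cv2.COLOR_BGR2HSV)
m=((hsv[...,2]>165)&(hsv[...,1]<40)).astype(np.uint8); n,l,st,ce=cv2.connectedComponentsWithStats(m)
for i in range(1,n):
    if 150<ce[i][0]<420 and 100<ce[i][1]<260 and st[i][4]>15:
        r=cv2.minAreaRect(np.argwhere(l==i)[:,::-1].astype(np.float32)); print(st[i],ce[i],r, onz(c,*r[0],34))
g=((hsv[...,0]>60)&(hsv[...,0]<90)&(hsv[...,1]>100)).astype(np.uint8)
n,l,st,ce=cv2.connectedComponentsWithStats(g)
for i in range(1,n):
    if st[i][4]>100: print(st[i],ce[i])
for p in [(270,175),(270,222)]: print(onz(c,*p,58))
```

```text
[  175   124   220   132 21336] [298.93813273 189.43728909] ((284.5, 189.5), (131.0, 219.0), 90.0) [ 533.67561686 -155.94054071   34.        ]
[291 124  13   4  20] [297.   125.45] ((297.1000061035156, 125.70001220703125), (2.4083189964294434, 12.041595458984375), 85.2363510131836) [ 723.87129517 -195.262002     34.        ]
[226 184  19  24 279] [235.09318996 196.72043011] ((235.0, 195.5), (23.0, 18.0), 90.0) [516.30243714 -11.40723059  34.        ]
[ 573.22303887 -112.72301962   58.        ]
[ 438.44142163 -111.82549343   58.        ]
```

View pics/z0.png

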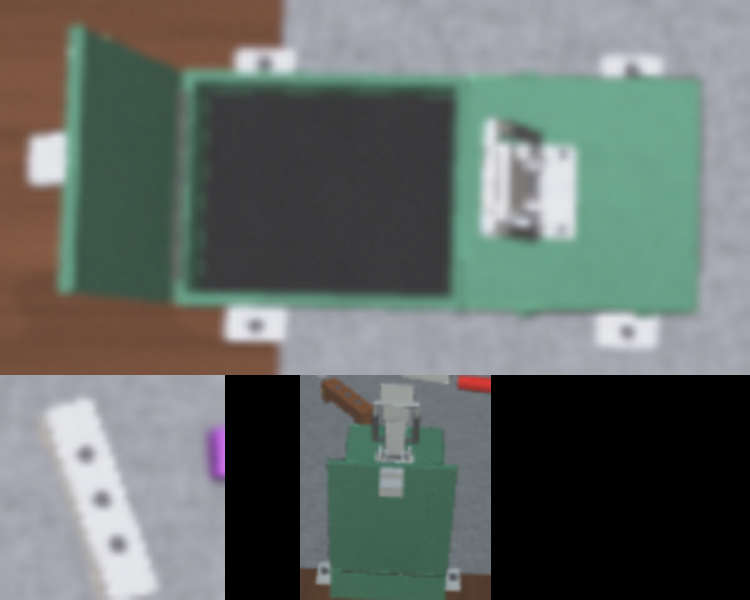

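The zoom shows the case with a slight yaw: deck corners at about (270,175.6) and (269,222.8), hinge corners at (166.4,174) and (165,220.6). The bar's three holes are at (356.8,160.4), (360,169.4) and (363.2,178.6). The lid stands nearly upright, and the bail stands in front of the lever.

```bash
cat > /dev/null
python3 - <<'E'
from h import *
from scipy.optimize import least_squares
c=load('t0')
f=lambda x,y,ox=130,oy=160:((x+.5)/5-.5+ox,(y+.5)/5-.5+oy)
obs=[((67.5,-150,58),f(700,78)),((-67.5,-150,58),f(695,314)),((67.5,150,50),f(182,70)),((-67.5,150,50),f(175,303)),((67.5,-15,58),f(462,77)),((-67.5,-15,58),f(457,310))]
def w(p,X): a=p[2]; X=np.array(X); return np.array([p[0]+np.cos(a)*X[0]-np.sin(a)*X[1],p[1]+np.sin(a)*X[0]+np.cos(a)*X[1],X[2]])
r=least_squares(lambda p:np.concatenate([proj(c,w(p,X))-u for X,u in obs]),[505,37,0])
print(r.x,np.degrees(r.x[2]),r.fun.round(1)); np.save('case.npy',r.x)
for n,X in dict(comp=(0,67,29),lidpush=(0,60,58),pivot=(0,-50,72),hinge=(0,150,50)).items(): print(n,w(r.x,X).round(1))
B=[onz(c,*f(x,y,340,145),34) for x,y in [(86,79),(102,124),(118,170),(45,32),(95,23),(157,215),(110,225)]]
B=np.array(B); print(B.round(1)); k=B[3:]
print('ctr holes',B[:3].mean(0),'corners',k.mean(0))
d=k[0]+k[1]-k[2]-k[3]; print('len',np.linalg.norm(d)/2,'ang',np.degrees(np.arctan2(d[1],d[0])), 'hole ang',np.degrees(np.arctan2(*(B[0]-B[2])[[1,0]])))
E
```

```text
[ 5.07821275e+02  4.01799873e+01 -2.13947739e-02] -1.2258302461559574 [-0.1  0.2  0.2  0.1 -0.2  0.1 -0.7  0.2  0.6 -0.5  0.3 -0.1]
comp [509.3 107.2  29. ]
lidpush [509.1 100.2  58. ]
pivot [506.8  -9.8  72. ]
hinge [511.  190.1  50. ]
[[ 619.4 -369.4   34. ]
 [ 592.6 -378.    34. ]
 [ 565.4 -386.6   34. ]
 [ 647.5 -346.    34. ]
 [ 652.8 -375.6   34. ]
 [ 538.9 -408.6   34. ]
 [ 533.  -381.    34. ]]
ctr holes [ 592.4621279  -378.01668082   34.        ] corners [ 593.04158725 -377.81464046   34.        ]
len 119.10845580883414 ang 16.57115704648412 hole ang 17.697554862470223
```

```bash
python3 -m creep '[[[6,1.7,-1.4,0,0,0.1],[12,3.4,-2.8,0,0,0.2],[18.06,5.1,-5.0,0,0,0.28],[18.06,5.1,-5.0,0,0,0.28],[18.06,5.1,-5.0,0,0,0.28],[18.06,5.1,-5.0,0,0,0.28],[18.06,5.1,-5.0,0,0,0.28],[18.06,5.1,-5.0,0,0,0.28],[18.06,5.1,-5.0,0,0,0.28],[18.06,5.1,-5.0,0,0,0.28],[18.06,5.1,-5.0,0,0,0.28],[18.06,5.1,-5.0,0,0,0.28],[18.06,5.1,-5.0,0,0,0.28],[18.06,5.1,-5.0,0,0,0.28],[18.06,5.1,-5.0,0,0,0.28],[18.06,5.1,-5.0,0,0,0.28],[18.06,5.1,-5.0,0,0,0.28],[18.06,5.1,-5.0,0,0,0.28]]]' 85 60
python3 - <<'E'
from h import *
c=shot('wrist','w0'); s=ctrl.sense(); print(s['time_s'],s['eef_pos'],s['ee_rot'],s['force'],s['joints'])
print(proj(c,[593,-378,34]))
E
```

```text
time_s: 1.6
eef_pos: [592.3, -378.7, 179.5]
ee_rot: [0.0, 0.989, 0.147, 0.0]
force: [0.7, 0.2, 0.4]
grip_width: 0.992
grip_force: 0.0
1.65 [ 592.42754006 -378.61107728  179.43206055] [2.19778544e-04 9.89045386e-01 1.47611480e-01 1.66507598e-04] [-0.04869005 -0.30537484 -0.42750403] [-7.34837129e-01  8.14755149e-01  1.01709741e+00 -2.25151242e-05
  1.30918906e+00  5.39659283e-01]
[259.57215851 202.41358508]
```

View pics/w0.png

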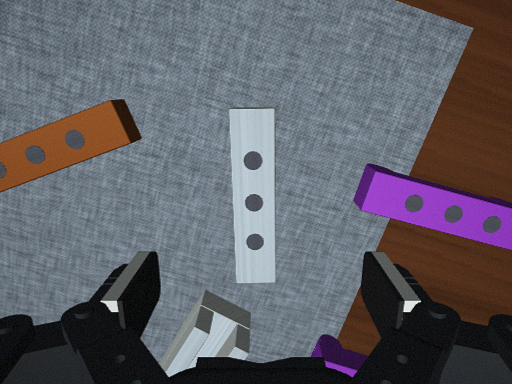

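The wrist view shows the bar below, with holes at (252,160), (254,203) and (255,241) and top-face corners at (230,109), (274,109), (274,282) and (237,283). The V-block's corner lies near (205,290)–(250,315).

Run:
```python
from h import *
c=load('w0')
B=np.array([onz(c,*p,34) for p in [(252.5,160.5),(254,203),(255,241.5),(230,109),(274,109),(274,282),(237,283)]]); print(B.round(1)); k=B[3:]
d=k[0]+k[1]-k[2]-k[3];print(B[:3].mean(0),k.mean(0),np.linalg.norm(d)/2,np.degrees(np.arctan2(d[1],d[0])),np.degrees(np.arctan2(*(B[0]-B[2])[[1,0]])))
V=np.array([onz(c,*p,48) for p in [(208,291),(250,318)]]); print(V)
print(2*np.degrees(np.arctan2(.1476,.9890)))
```

```text
[[ 618.5 -365.6   34. ]
 [ 591.5 -374.6   34. ]
 [ 565.3 -383.2   34. ]
 [ 644.9 -343.5   34. ]
 [ 652.7 -369.    34. ]
 [ 539.4 -404.9   34. ]
 [ 531.  -380.2   34. ]]
[ 591.77444452 -374.4515404    34.        ] [ 592.01160763 -374.39161698   34.        ] 119.28408282630596 17.719552269038264 18.299912315627658
[[ 528.05998091 -361.85652829   48.        ]
 [ 515.99589469 -394.55981649   48.        ]]
16.97653443062049
```

```bash
python3 -m creep '[[[0,0.11,-1,0,0,0.14],[0,0.11,-2,0,0,0.14],[0,0.11,-3,0,0,0.14],[0,0.11,-3.7,0,0,0.14],[0,0.11,-4.04,0,0,0.14],[0,0.11,-4.04,0,0,0.14],[0,0.11,-4.04,0,0,0.14]]]'; python3 -m creep '[[[0,0,0,0,0,0],[0,0,0,0,0,0],[0,0,0,0,0,0],[0,0,0,0,0,0],[0,0,0,0,0,0],[0,0,0,0,0,0],[0,0,0,0,0,0],[0,0,0,0,0,0],[0,0,0,0,0,0],[0,0,0,0,0,0]]]' 15 80
```

```text
time_s: 2.23
eef_pos: [593.1, -375.7, 78.8]
ee_rot: [0.0, 0.988, 0.154, 0.0]
force: [-0.2, 0.6, 1.3]
grip_width: 0.993
grip_force: 0.0
time_s: 3.07
eef_pos: [593.2, -375.5, 78.7]
ee_rot: [0.0, 0.988, 0.154, 0.0]
force: [-1.2, 1.1, 5.9]
grip_width: 0.316
grip_force: 80.1
```

```bash
python3 -m creep '[[[0,0,0.6,0,0,0],[0,0,2,0,0,0],[0,0,3.5,0,0,0],[0,0.4,5,0,0,0.5],[-0.2,1.5,6.5,0,0,1.5],[-0.5,3,7.8,0,0,2.7],[-0.8,4.6,8.4,0,0,3.9],[-1.1,6.2,8.4,0,0,5.1],[-1.4,7.8,8.4,0,0,6.3],[-1.7,9.4,8.4,0,0,7.5],[-1.95,11,8.4,0,0,8.7],[-2.2,12.6,8.4,0,0,9.9],[-2.5,14.2,8.4,0,0,11.1],[-2.8,15.8,8.4,0,0,12.3],[-3.05,17.4,8.4,0,0,13.3],[-3.25,18.7,8.4,0,0,14],[-3.36,19.31,8.4,0,0,14.2],[-3.36,19.31,8.4,0,0,14.2],[-3.36,19.31,8.4,0,0,14.2],[-3.36,19.31,8.4,0,0,14.2]]]'
python3 - <<'E'
from h import *
a=shot('side','s1')['image'][100:300,170:340]; b=shot('top','t1')['image'][150:240,120:290]
cv2.imwrite('pics/z1.png',np.vstack([cv2.resize(a,(510,600))[:,:,::-1][:360],cv2.resize(b,(510,240))[:,:,::-1]]) if 0 else np.hstack([cv2.resize(a,(400,470)),np.vstack([cv2.resize(b,(400,212)),np.zeros((258,400,3),np.uint8)])])[:,:,::-1])
s=ctrl.sense(); print(s['force'],s['joints'])
E
```

```text
time_s: 4.73
eef_pos: [508.8, 106.9, 287.9]
ee_rot: [-0.0, 0.715, 0.699, -0.0]
force: [0.6, -0.9, -4.2]
grip_width: 0.316
grip_force: 80.0
[-0.75325495  0.19203212 -5.26430215] [-1.91916313e-02  3.15064717e-01  1.53760758e+00 -2.14402610e-04
  1.28923037e+00  4.58595871e-03]
```

View pics/z1.png

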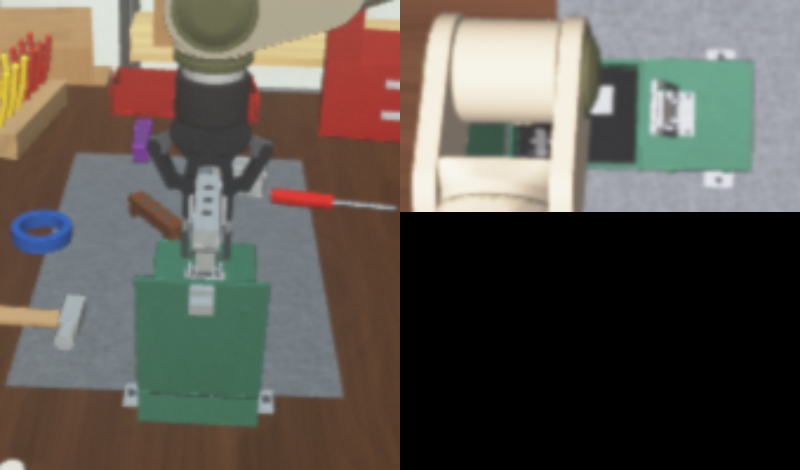

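The bar is held level and centred above the compartment. The lid is behind it and the bail is clear in front. I'll shift 6 mm towards the hinge and lower it.

```bash
python3 -m creep '[[[0,0.24,-0.7,0,0,0],[0,0.24,-2.2,0,0,0],[0,0.24,-3.7,0,0,0],[0,0.24,-5.2,0,0,0],[0,0.24,-6.4,0,0,0],[0,0.24,-7.2,0,0,0],[0,0.24,-7.7,0,0,0],[0,0.24,-7.9,0,0,0],[0,0.24,-8.04,0,0,0],[0,0.24,-8.04,0,0,0],[0,0.24,-8.04,0,0,0]]]'
```

```text
time_s: 5.75
eef_pos: [509.5, 113.1, 87.8]
ee_rot: [0.001, 0.715, 0.699, 0.001]
force: [0.5, -0.1, -4.3]
grip_width: 0.312
grip_force: 79.9
```

```bash
python3 -m creep '[[[0,0,-0.04,0,0,0],[0,0,-0.08,0,0,0],[0,0,-0.12,0,0,0],[0,0,-0.12,0,0,0]]]'
```

```text
time_s: 6.08
eef_pos: [509.2, 113.4, 84.7]
ee_rot: [0.0, 0.715, 0.699, 0.0]
force: [-2.2, -0.9, 3.0]
grip_width: 0.313
grip_force: 81.1
```

```bash
python3 -m creep '[[[0,0,0,0,0,0],[0,0,0,0,0,0],[0,0,0,0,0,0],[0,0,0,0,0,0],[0,0,0,0,0,0],[0,0,0.5,0,0,0],[0,0,1.7,0,0,0],[0,0,3.3,0,0,0],[0,0,4.9,0,0,0],[0,0,6.5,0,0,0],[0,0,8.1,0,0,0],[0,0,9.6,0,0,0],[0,0,9.6,0,0,0]]]' 60
python3 -m creep '[[[-0.4,1.4,0,0,0,0],[-0.7,2.8,0,0,0,0],[-1.1,4.2,0,0,0,0],[-1.3,5.6,0,0,0,0],[-1.44,6.39,-0.5,0,0,0],[-1.44,6.39,-1.8,0,0,0],[-1.44,6.39,-3,0,0,0],[-1.44,6.39,-4.07,0,0,0],[-1.44,6.39,-4.07,0,0,0],[-1.44,6.39,-4.07,0,0,0]]]' 0
python3 - <<'E'
from h import *
a=shot('side','s2')['image'][130:300,190:330]; b=shot('top','t2')['image'][150:240,120:290]
cv2.imwrite('pics/z2.png',np.hstack([cv2.resize(a,(420,510),interpolation=2),np.vstack([cv2.resize(b,(380,201),interpolation=2),np.zeros((309,380,3),np.uint8)])])[:,:,::-1])
E
```

```text
time_s: 7.17
eef_pos: [510.2, 113.5, 331.4]
ee_rot: [0.004, 0.715, 0.699, 0.005]
force: [-0.1, -0.5, 0.2]
grip_width: 0.701
grip_force: 0.0
time_s: 8.0
eef_pos: [472.8, 273.1, 221.9]
ee_rot: [-0.0, 0.715, 0.699, -0.001]
force: [0.5, -0.5, -0.3]
grip_width: 0.003
grip_force: 0.0
```

View pics/z2.png

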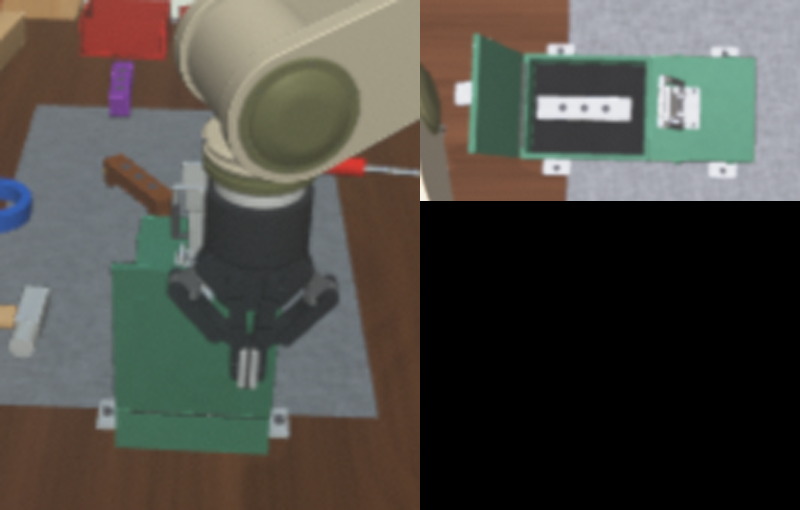

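The top crop shows the bar lying centred in the compartment along the case. The side view shows the closed fingers behind the lid, clear of it and of the keeper. Next I push the lid over along its arc.

```bash
python3 -m creep '[[[0,-0.6,0,0,0,0],[0,-1.2,-0.05,0,0,0],[0,-1.81,-0.08,0,0,0],[-0.03,-2.3,0,0,0,0],[-0.05,-2.8,0.05,0,0,0],[-0.06,-3.2,0.03,0,0,0],[-0.07,-3.6,-0.02,0,0,0],[-0.08,-4,-0.12,0,0,0],[-0.09,-4.37,-0.25,0,0,0],[-0.1,-4.73,-0.43,0,0,0],[-0.11,-5.08,-0.63,0,0,0],[-0.12,-5.4,-0.88,0,0,0],[-0.13,-5.69,-1.14,0,0,0],[-0.13,-5.95,-1.44,0,0,0],[-0.14,-6.2,-1.76,0,0,0]]]'
python3 -m creep '[[[0,-0.15,-0.27,0,0,0],[0,-0.29,-0.53,0,0,0],[0,-0.4,-0.8,0,0,0],[0,-0.5,-1.09,0,0,0],[0,-0.59,-1.48,0,0,0],[0,-0.62,-1.7,0,0,0],[0,-0.64,-1.84,0,0,0],[0,-0.64,-1.9,0,0,0],[0,-0.64,-1.9,0,0,0]]]'
```

```text
time_s: 9.35
eef_pos: [469.4, 117.4, 177.3]
ee_rot: [-0.0, 0.715, 0.699, -0.0]
force: [0.9, 1.2, 0.6]
grip_width: 0.002
grip_force: 0.7
time_s: 10.1
eef_pos: [469.4, 102.2, 130.7]
ee_rot: [-0.0, 0.715, 0.699, -0.0]
force: [-0.2, 0.5, 0.4]
grip_width: -0.0
grip_force: 0.0
```

```bash
python3 -m creep '[[[0,0,-0.06,0,0,0],[0,0,-0.12,0,0,0],[0,0,-0.16,0,0,0],[0,0,-0.16,0,0,0]]]'
```

```text
time_s: 10.43
eef_pos: [469.7, 102.3, 130.0]
ee_rot: [0.001, 0.715, 0.7, 0.0]
force: [-16.9, -2.2, 44.9]
grip_width: 0.001
grip_force: 22.3
```

```bash
python3 -m creep '[[[0,0,1,0,0,0],[0,0,2.5,0,0,0],[0,0,4.1,0,0,0],[0.1,-0.4,5.7,0,0,0],[0.3,-1.6,6.9,0,0,0],[0.5,-3.2,6.9,0,0,0],[0.7,-4.8,6.9,0,0,0],[0.9,-6.4,6.9,0,0,0],[1.1,-8,6.9,0,0,0],[1.3,-9.6,6.9,0,0,0],[1.4,-11.2,6.9,0,0,0],[1.44,-12.1,6.9,0,0,0],[1.44,-12.1,6.9,0,0,0],[1.44,-12.1,6.9,0,0,0]]]'
python3 - <<'E'
from h import *
A=shot('side','s3'); B=shot('top','t3')
a=A['image'][170:290,210:310]; b=B['image'][165:230,180:280]
cv2.imwrite('pics/z3.png',np.hstack([cv2.resize(a,(400,480),interpolation=2),np.vstack([cv2.resize(b,(400,260),interpolation=2),np.zeros((220,400,3),np.uint8)])])[:,:,::-1])
p=np.load('case.npy')
def w(X): a=p[2]; return np.array([p[0]+np.cos(a)*X[0]-np.sin(a)*X[1],p[1]+np.sin(a)*X[0]+np.cos(a)*X[1],X[2]])
for lv in(0,.1):
  al=np.radians(80)+lv; L=np.array([-50,72]); d=np.array([np.cos(al),np.sin(al)]); tip=L+89*d; bp=L+22*d
  print('levertip',lv,proj(A,w([0,*tip])).round(1),proj(B,w([0,*tip])).round(1))
  for be in (.07,.2,.3,.4):
    e=al-be; q=np.array([np.cos(e),np.sin(e)]); cb=bp+72*q
    print(lv,be,np.degrees(e),cb,'xbar side',proj(A,w([0,*cb])).round(1),'top',proj(B,w([0,*cb])).round(1))
for X in [(67.5,-14,58),(-67.5,-14,58),(0,4,79)]: print(proj(A,w(X)),proj(B,w(X)))
E
```

```text
time_s: 11.6
eef_pos: [505.4, -201.1, 298.7]
ee_rot: [-0.0, 0.716, 0.699, 0.0]
force: [0.1, -0.1, 0.0]
grip_width: -0.003
grip_force: 0.0
levertip 0 [256.9 192.7] [227.  194.8]
0 0.07 75.98929543408423 [-28.74831173 163.52380737] xbar side [256.9 192.6] top [224.7 194.7]
0 0.2 68.54084409738354 [-19.83941327 160.67462956] xbar side [256.8 195.1] top [221.4 194.7]
0 0.3 62.8112661460753 [-13.28128185 157.71021955] xbar side [256.7 197.1] top [219.  194.7]
0 0.4 57.08168819476707 [ -7.05186095 154.10589858] xbar side [256.6 199.4] top [216.7 194.8]
levertip 0.1 [257.  190.9] [230.3 194.9]
0.1 0.07 81.71887338539247 [-37.99161605 165.1881982 ] xbar side [257.  190.5] top [228.2 194.7]
0.1 0.2 74.27042204869177 [-28.84278182 163.24266018] xbar side [256.9 192.7] top [224.8 194.7]
0.1 0.3 68.54084409738354 [-22.02146656 160.94778055] xbar side [256.8 194.6] top [222.2 194.7]
0.1 0.4 62.8112661460753 [-15.46333514 157.98337054] xbar side [256.7 196.7] top [219.8 194.7]
[232.79473875 224.69644549] [222.21216521 174.45903587]
[278.30902695 226.8818833 ] [220.95629748 221.50437405]
[255.54904706 223.47484675] [214.72994013 197.10642251]
```

View pics/z3.png

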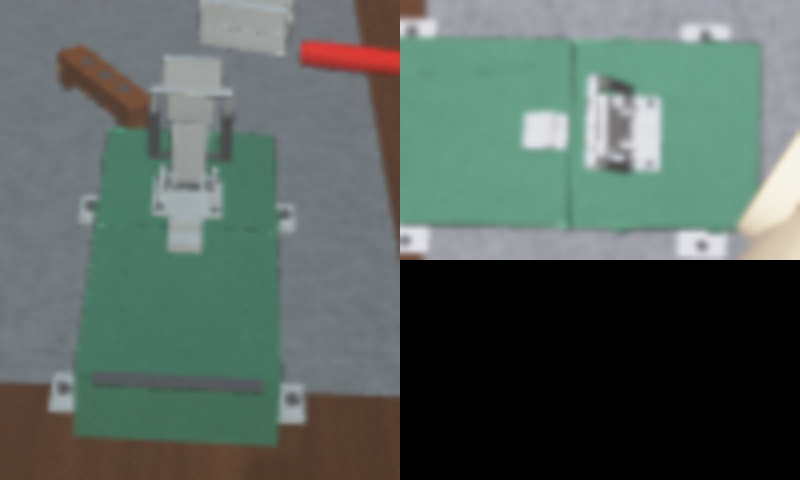

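The lid is shut flush and the keeper is at top px (214,197). The bail stands upright with its crossbar at side px (258,193) and top px (228,195), which puts the lever at about 0.05–0.1. I'll push the lever forward to its zero stop first, then tip the tab.

```bash
python3 -m creep '[[[0,1,0,0,0,0],[0,2.5,-0.5,0,0,0],[0,4,-1.5,0,0,0],[0.02,5.2,-2.5,0,0,0],[0.02,6.04,-3.03,0,0,0],[0.02,6.04,-3.03,0,0,0],[0.03,6.5,-3.03,0,0,0],[0.03,6.9,-3.03,0,0,0],[0.03,7.2,-3.03,0,0,0],[0.03,7.4,-3.03,0,0,0],[0.03,7.5,-3.03,0,0,0],[0.03,7.58,-3.03,0,0,0],[0.03,7.58,-3.03,0,0,0]]]'
```

```text
time_s: 12.78
eef_pos: [506.3, -10.8, 223.6]
ee_rot: [0.0, 0.715, 0.699, 0.0]
force: [-0.4, 0.1, 0.4]
grip_width: -0.004
grip_force: 0.0
```

```bash
python3 -m creep '[[[0,0.04,0,0,0,0],[0,0.08,0,0,0,0],[0,0.12,0,0,0,0],[0,0.12,0,0,0,0]]]';python3 -m creep '[[[0,0.04,0,0,0,0],[0,0.08,0,0,0,0],[0,0.12,0,0,0,0],[0,0.12,0,0,0,0]]]'
```

```text
time_s: 13.12
eef_pos: [506.2, -7.9, 223.4]
ee_rot: [0.0, 0.715, 0.699, -0.0]
force: [0.7, -0.6, -0.5]
grip_width: 0.0
grip_force: 0.2
time_s: 13.45
eef_pos: [506.3, -6.8, 223.4]
ee_rot: [0.002, 0.715, 0.699, -0.002]
force: [-1.0, -13.8, -1.5]
grip_width: 0.004
grip_force: 6.9
```

```bash
python3 -m creep '[[[0,-0.2,0,0,0,0],[0,-0.2,0.5,0,0,0],[0,-0.2,0.82,0,0,0],[0,-0.2,0.82,0,0,0],[0,0.28,0.82,0,0,0],[0,0.6,0.75,0,0,0],[0,0.9,0.68,0,0,0],[0,1.2,0.6,0,0,0],[0,1.45,0.45,0,0,0],[0,1.7,0.3,0,0,0],[0,1.96,0.1,0,0,0],[0,2.1,-0.1,0,0,0],[0,2.1,-0.1,0,0,0]]]'
python3 -m creep '[[[0,0,0.6,0,0,0],[0,-0.6,1.5,0,0,0],[0,-2,2.5,0,0,0],[0,-3.6,3,0,0,0],[0,-5.2,3,0,0,0],[0,-6.8,3,0,0,0],[0,-8.4,3,0,0,0],[0,-9.6,3,0,0,0],[0,-9.6,3,0,0,0],[0,-9.6,3,0,0,0]]]'
python3 - <<'E'
from h import *
A=shot('side','s4'); B=shot('top','t4')
a=A['image'][170:290,210:310]; b=B['image'][165:230,180:280]
cv2.imwrite('pics/z4.png',np.hstack([cv2.resize(a,(400,480),interpolation=2),np.vstack([cv2.resize(b,(400,260),interpolation=2),np.zeros((220,400,3),np.uint8)])])[:,:,::-1])
p=np.load('case.npy')
def w(X): a=p[2]; return np.array([p[0]+np.cos(a)*X[0]-np.sin(a)*X[1],p[1]+np.sin(a)*X[0]+np.cos(a)*X[1],X[2]])
for n,X in dict(keeper=(0,4,79),lipedge=(0,9,79),xbar=(0,8,69),xbaronlip=(0,6,82),tab=(0,21,71),tabend=(0,35,71),levtip=(0,-34.5,160)).items(): print(n,proj(A,w(X)).round(1),proj(B,w(X)).round(1))
E
```

```text
time_s: 14.53
eef_pos: [505.7, 48.4, 219.6]
ee_rot: [-0.001, 0.715, 0.699, -0.001]
force: [-0.4, -0.1, -0.1]
grip_width: 0.0
grip_force: 0.0
time_s: 15.37
eef_pos: [505.9, -193.8, 295.6]
ee_rot: [-0.0, 0.716, 0.698, -0.0]
force: [-0.2, -0.5, -0.6]
grip_width: -0.001
grip_force: 0.0
keeper [255.5 223.5] [214.7 197.1]
lipedge [255.5 224.5] [213.  197.1]
xbar [255.4 227.1] [213.6 197.4]
xbaronlip [255.6 223. ] [213.9 197. ]
tab [255.3 229.2] [208.9 197.2]
tabend [255.1 232.1] [204.  197.1]
levtip [256.9 192.6] [227.  194.8]
```

View pics/z4.png

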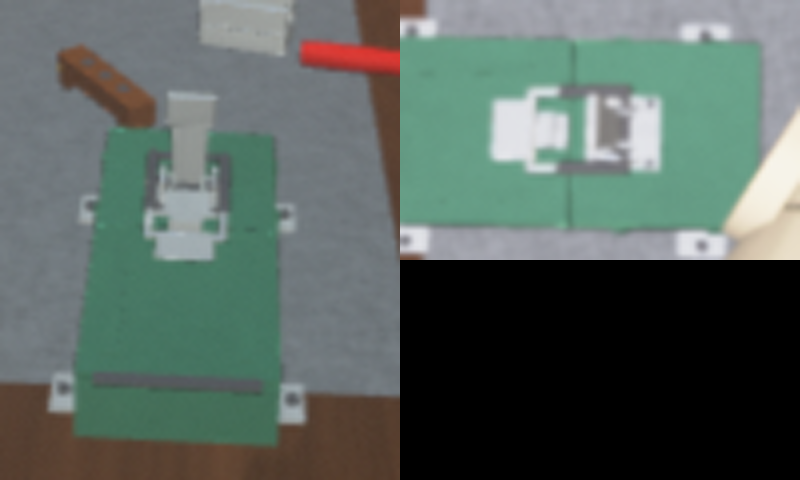

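The bail is down: its crossbar is past the keeper's lip (top px 213, side px 229.5), its tab lies level over the lid, and the lever still stands at its open stop. Now I press the lever from the keeper side.

```bash
python3 -m creep '[[[0,1.2,0,0,0,0],[0,2.8,0,0,0,0],[0,4.4,0,0,0,0],[0,6,0,0,0,0],[0,7.6,0,0,0,0],[0.05,9,0,0,0,0],[0.05,9.83,-0.5,0,0,0],[0.05,9.83,-1.8,0,0,0],[0.05,9.83,-2.8,0,0,0],[0.05,9.83,-3.3,0,0,0],[0.05,9.83,-3.3,0,0,0],[0.05,9.83,-3.3,0,0,0]]]'
```

```text
time_s: 16.47
eef_pos: [507.2, 54.3, 213.7]
ee_rot: [-0.0, 0.714, 0.7, -0.0]
force: [-0.5, -0.2, 1.4]
grip_width: -0.001
grip_force: 0.0
```

```bash
python3 -m creep '[[[0,-0.6,0,0,0,0],[0,-1.1,0,0,0,0],[0,-1.56,0,0,0,0],[-0.02,-2.05,0.03,0,0,0],[-0.03,-2.55,0.03,0,0,0],[-0.04,-3.0,-0.08,0,0,0],[-0.05,-3.48,-0.25,0,0,0],[-0.06,-3.8,-0.45,0,0,0],[-0.07,-4.08,-0.67,0,0,0],[-0.07,-4.33,-0.95,0,0,0],[-0.08,-4.56,-1.23,0,0,0],[-0.08,-4.56,-1.23,0,0,0]]]'
python3 -m creep '[[[0,-0.11,-0.2,0,0,0],[0,-0.22,-0.43,0,0,0],[0,-0.29,-0.6,0,0,0],[0,-0.34,-0.8,0,0,0],[0,-0.39,-0.99,0,0,0],[0,-0.39,-0.99,0,0,0]]]'
```

```text
time_s: 17.47
eef_pos: [504.9, -61.5, 181.0]
ee_rot: [-0.001, 0.715, 0.699, -0.001]
force: [0.3, 0.3, 0.2]
grip_width: 0.002
grip_force: 0.0
time_s: 17.97
eef_pos: [505.5, -70.3, 157.8]
ee_rot: [-0.0, 0.715, 0.699, 0.0]
force: [-1.5, 1.8, 3.7]
grip_width: 0.0
grip_force: 1.7
```

```bash
python3 -m creep '[[[0,0,-0.05,0,0,0],[0,0,-0.1,0,0,0],[0,0,-0.1,0,0,0]]]'; python3 -m creep '[[[0,0,-0.05,0,0,0],[0,0,-0.1,0,0,0],[0,0,-0.1,0,0,0]]]'
```

```text
time_s: 18.22
eef_pos: [505.7, -70.3, 157.2]
ee_rot: [0.001, 0.715, 0.699, 0.0]
force: [-8.6, 1.9, 20.9]
grip_width: 0.001
grip_force: 10.8
time_s: 18.47
eef_pos: [505.8, -70.3, 156.6]
ee_rot: [0.001, 0.715, 0.7, 0.0]
force: [-16.2, 4.5, 41.4]
grip_width: 0.001
grip_force: 21.0
```

It is on its stop (stiff 41 N). I'll retract and look.

```bash
python3 -m creep '[[[0,0,0.5,0,0,0],[0,0,2,0,0,0],[0,-0.5,3.6,0,0,0],[0,-1.8,5,0,0,0],[0,-3.4,5.6,0,0,0],[0,-5,5.6,0,0,0],[0,-6.4,5.6,0,0,0],[0,-6.4,5.6,0,0,0],[0,-6.4,5.6,0,0,0]]]'
python3 - <<'E'
from h import *
A=shot('side','s5'); B=shot('top','t5')
a=A['image'][170:290,210:310]; b=B['image'][165:230,180:280]; f=B['image'][40:260,80:440]
cv2.imwrite('pics/z5.png',np.hstack([cv2.resize(a,(400,480),interpolation=2),np.vstack([cv2.resize(b,(400,260),interpolation=2),cv2.resize(f,(400,220),interpolation=3)])])[:,:,::-1])
p=np.load('case.npy')
def w(X): a=p[2]; return np.array([p[0]+np.cos(a)*X[0]-np.sin(a)*X[1],p[1]+np.sin(a)*X[0]+np.cos(a)*X[1],X[2]])
for n,X in dict(xbar=(0,7,70),lipedge=(0,9,79),levend8=(0,-138,84)).items(): print(n,proj(A,w(X)).round(1),proj(B,w(X)).round(1))
E
```

```text
time_s: 19.22
eef_pos: [505.1, -231.8, 292.2]
ee_rot: [-0.0, 0.716, 0.698, -0.0]
force: [0.3, 0.8, 0.4]
grip_width: -0.001
grip_force: 0.0
xbar [255.4 226.6] [213.9 197.4]
lipedge [255.5 224.5] [213.  197.1]
levend8 [257.1 196.7] [265.3 198. ]
```

View pics/z5.png

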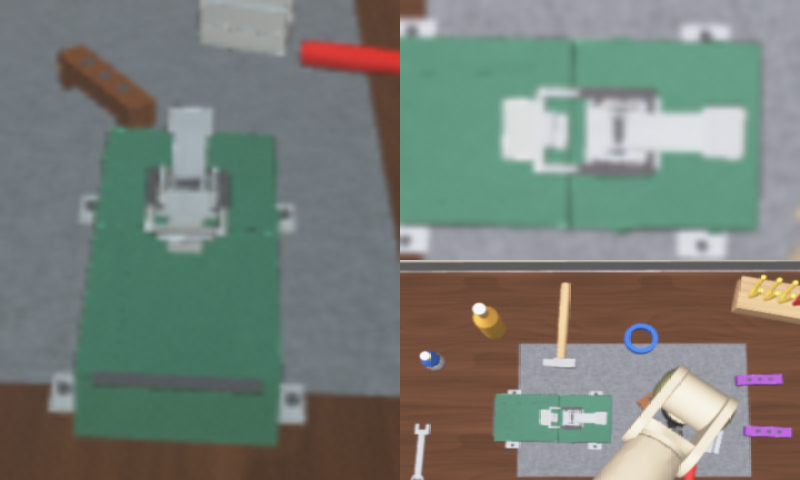

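The lever lies down, but the crossbar has shifted to top px 215 and the tab end to 205.5. That is 6–7 mm back, and in the side view the keeper shows beneath the tab. So the bail probably jumped up onto the keeper instead of hooking. I'll check the numbers.

Run:
```python
from h import *
p=np.load('case.npy')
def w(X): a=p[2]; return np.array([p[0]+np.cos(a)*X[0]-np.sin(a)*X[1],p[1]+np.sin(a)*X[0]+np.cos(a)*X[1],X[2]])
T3,T4,T5,S3,S4,S5=[load(k) for k in('t3','t4','t5','s3','s4','s5')]
for n,c in (('t3',T3),('t4',T4),('t5',T5)): print(n,'tab rows',c['image'][195:200,198:222,0].mean(0).astype(int).tolist(),'xbar ends',c['image'][190:191,208:222,0].mean(0).astype(int).tolist())
for n,c in (('s3',S3),('s4',S4),('s5',S5)): print(n,c['image'][215:240,252:260,0].mean(1).astype(int).tolist())
def bail(bp,e,s=0):
  q=np.array([np.cos(e),np.sin(e)]);t=np.array([np.cos(e+.349),np.sin(e+.349)]); cb=bp+(72+s)*q; return cb,cb+13*t,cb+27*t
for nm,bp,cz,s in (('open foot',(-46.2,93.7),69,0),('shut hooked',(-71.8,75.1),70,6),('shut on lip',(-71.8,75.1),82,0)):
  bp=np.array(bp); e=np.arcsin((cz-bp[1])/(72+s)); cb,tc,te=bail(bp,e,s)
  print(nm,cb.round(1),te.round(1),[(proj(S5,w((0,*v))).round(1)[1],proj(T5,w((0,*v))).round(1)[0]) for v in(cb,te)])
print('keeper top edges',[(proj(S5,w((0,y,79))).round(1)[1],proj(T5,w((0,y,79))).round(1)[0]) for y in(-4,9)])
print('grip pt',w((0,-123,82)))
```

```text
t3 tab rows [102, 102, 102, 102, 102, 102, 102, 102, 103, 103, 103, 111, 144, 194, 220, 225, 225, 225, 223, 218, 212, 217, 218, 194] xbar ends [103, 103, 103, 103, 103, 103, 102, 102, 102, 103, 104, 104, 104, 103]
t4 tab rows [102, 102, 102, 109, 138, 187, 218, 224, 225, 225, 225, 225, 225, 224, 222, 220, 222, 224, 223, 218, 212, 217, 219, 195] xbar ends [198, 198, 202, 214, 220, 200, 135, 104, 102, 103, 105, 105, 105, 104]
t5 tab rows [99, 100, 99, 99, 99, 100, 111, 155, 202, 218, 219, 221, 221, 221, 221, 222, 222, 221, 219, 214, 207, 212, 215, 189] xbar ends [215, 217, 219, 214, 201, 201, 209, 195, 145, 109, 103, 103, 104, 104]
s3 [130, 109, 131, 159, 162, 162, 161, 162, 160, 158, 158, 155, 153, 157, 159, 158, 153, 142, 95, 74, 73, 72, 72, 71, 72]
s4 [129, 110, 132, 159, 162, 162, 162, 162, 160, 157, 158, 155, 155, 163, 162, 162, 162, 160, 161, 155, 87, 71, 72, 71, 72]
s5 [102, 106, 133, 159, 162, 162, 162, 161, 159, 157, 158, 154, 142, 146, 164, 149, 151, 142, 95, 74, 72, 71, 71, 71, 72]
open foot [21.4 69. ] [48.4 69. ] [(np.float64(229.8), np.float64(208.9)), (np.float64(235.5), np.float64(199.3))]
shut hooked [ 6. 70.] [32.  77.6] [(np.float64(226.4), np.float64(214.3)), (np.float64(229.6), np.float64(204.8))]
shut on lip [-0.1 82. ] [24.2 93.6] [(np.float64(221.8), np.float64(216.1)), (np.float64(223.4), np.float64(207.0))]
keeper top edges [(np.float64(221.9), np.float64(217.6)), (np.float64(224.5), np.float64(213.0))]
grip pt [505.18991876 -82.79186298  82.        ]
```

Redoing the geometry with the bail pivot offset behind the lever, so that centre falls at 1.35, changes the picture. It gives 202.3 for the open tab end (measured 202.6). Shut and hooked it gives 204.9 (measured 205.0), and on top of the lip 207.8. The numbers now say it is hooked. I'll use the last view to confirm.

Run:
```python
from h import *
p=np.load('case.npy')
def w(X): a=p[2]; return np.array([p[0]+np.cos(a)*X[0]-np.sin(a)*X[1],p[1]+np.sin(a)*X[0]+np.cos(a)*X[1],X[2]])
S=load('s5');T=load('t5')
for n,al,cz,s in(('open',102.5,69,0),('hooked',194.5,70,6.),('onlip',194.5,82,0),('foot/gap',194.5,75,6)):
  a=np.radians(al); bp=np.array([-50+22*np.cos(a),72+22*np.sin(a)]); e=np.arcsin((cz-bp[1])/(72+s)); cb=bp+(72+s)*np.array([np.cos(e),np.sin(e)]); te=cb+27*np.array([np.cos(e+.349),np.sin(e+.349)])
  print(n,cb.round(1),te.round(1),[(proj(S,w((0,*v)))[1].round(1),proj(T,w((0,*v)))[0].round(1)) for v in(cb,te)])
c=lambda k:cv2.resize(load(k)['image'][205:242,240:272],(384,444),interpolation=2)
q=lambda k:cv2.resize(load(k)['image'][180:214,195:230],(390,379),interpolation=2)
cv2.imwrite('pics/z6.png',np.hstack([c('s4'),c('s5')])[:,:,::-1])
```

```text
open [12.9 69. ] [39.9 69.1] [(np.float64(228.1), np.float64(211.8)), (np.float64(233.7), np.float64(202.3))]
hooked [ 6.6 70. ] [31.6 80.4] [(np.float64(226.5), np.float64(214.1)), (np.float64(228.7), np.float64(204.9))]
onlip [-1. 82.] [21.8 96.5] [(np.float64(221.6), np.float64(216.4)), (np.float64(222.0), np.float64(207.8))]
foot/gap [ 6.2 75. ] [30.4 86.9] [(np.float64(225.1), np.float64(214.0)), (np.float64(226.6), np.float64(205.1))]
```

View pics/z6.png

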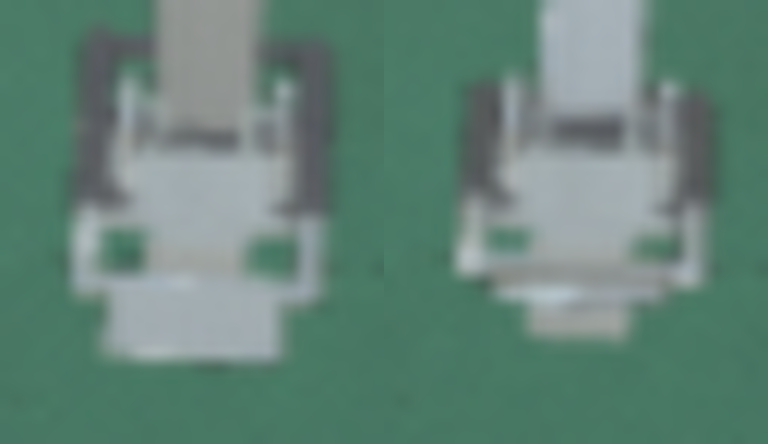

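In the last view the crossbar ends are at side row 227.5 and the tab end at row 230. With the 1 px calibration offset, hooked predicts 227.5 and 229.7, and on-lip predicts 222.6 and 223. The bail is hooked under the lip and the lever is down, so I'll hand in.

```bash
python3 -c "
from rig import ctrl
print(ctrl.finish_job())"
```

```text
the job is handed in; nothing more can be done
None
```

The job is handed in at about 19 s: the sine bar lies in the case, the lid is shut, the bail measures as hooked behind the keeper, and the lever is down on its stop.

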